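Push the styling head onto the hot-air styler

ROBOT

A 6-joint arm with a two-finger parallel gripper is mounted at the origin on the work surface. World frame = base frame: x ahead of the robot, y to its left, z up, the work surface at z = 0. Lengths are in mm, angles in degrees, forces in N, time in s.
With the tool pointing down it reaches from about 300 to 850 mm from the base axis. Payload 4.2 kg.
Tool frame: the origin (TCP) lies at the very end of the fingers, on their centre line; the grasp point (between the pads) lies 19 mm behind it; z points along the fingers, y is the line along which they close (so a half turn about z gives the same grasp; the last joint's range is limited). The gripper opens to 91 mm and grips with 3 to 60 N. Pads are 32 mm wide; open, the fingers measure 118 mm over their backs; the gripper's body (76 mm by 178 mm) begins 60 mm behind the grasp point.
Start: joints at [-70.187, 18.312, 89.639, -0, 72.044, -1.146], TCP at [205.68, -536.972, 213.976] pointing down, gripper open.
Joint ranges: [-177.97, 177.97], [-48.28, 115.42], [12.27, 149.76], [-77.06, 257.06], [2.81, 150.46], [-146.56, 146.56]. Speed limits (degrees/s): [147.25, 147.25, 180, 180, 180, 180].

INTERFACE

Orientations are given as [roll, pitch, yaw] about the fixed x, y, z axes, in that order (R = Rz(yaw) Ry(pitch) Rx(roll)).
In Python, from workcell import env gives the robot as it stands.
- The arm moves only by the shell command python3 -m pendant 'ROWS' [FORCE]. ROWS is a JSON object of lists of equal length, an entry for each row: "translation": the shift along the tool's x, y, z in mm, a list of three; "roll": the turn about the tool's z in rad; "hand": the closure in counts, from 0 (fully open) to 255 (shut). In form: {"translation": [[dx, dy, dz], ...], "roll": [roll, ...], "hand": [hand, ...]}. A call has exactly 8 rows; each row shifts and turns the commanded pose from where the row before left it, along the tool's axes as they then stand; what a row does not reach is not made up. A row lasts 1/12 s, in which the tool goes at most 41.7 mm and 7.16 degrees, less where a joint would pass 70% of its speed; a pose out of reach is approached as far as the arm can. A call with a gripper value outside its range is refused whole. The fingers move at their own pace and stop on an object; FORCE is the grip in N (left out, the last holds). Time passes only in rows, so rows that do not move let the fingers close, or fill a call up. It gives the time, the measured TCP pose, the force, the opening and the grip force at its end, in the units of the state.
- env.state(): the state, without advancing time (a new reading comes with each control period).
- env.grab_frame(name): name is "scene" or "top" or "wrist"; returns a dict with "frame" (480x640x3 uint8, red, green, blue), "z_map" (480x640 float32, mm along the optical axis (not along the pixel's ray), 0 where there is no reading), "fx", "fy", "cx", "cy" (pixels), "pose" (4x4, takes a point from camera to world coordinates). Camera axes: x right, y down, z forward; pixel columns grow to the right and rows downward; lengths in mm; the calibration is good to about 2 mm. A picture is of the moment at which its call begins.
- env.job_done(): hands the job in; it is judged then, once.
Trained networks look in a picture, given as the dict that the camera call returned (one of the last four; its "shot" number tells which), for a name from the list of things; names that differ only in an ending like _2 or _b are one class to them, and where a whole thing is asked for, a point or a joint stands for the part that bears it (a point fixed in the world has none). Each returns a list of dicts, best first, with "score" (0 to 1); they miss things now and then, are a little off and sometimes report something else, mostly with a low value. They report only what shows in the picture. A call takes as long as a camera call. They do not tell look-alikes from the thing itself.
- env.recognise(picture, label): "rect" ([centre column, centre row, width, height] in pixels, round what is visible of it).
- env.regions_of(picture, label): "pixels" (480x640 bool, what is visible of it) and "rect" ([centre column, centre row, width, height] in pixels, round what is visible of it).
The state is a dict: "time_s": time; "qpos": joint angles; "qvel": joint speeds; "effort": joint torques, N m; "ee_pos": TCP position; "ee_rot": TCP orientation; "force": force on the tool from outside, world axes, zero at the start; "torque": the same for the moment, N m; "gripper_width": finger opening in mm; "gripper_force": force on a finger pad.
Only numpy, scipy, OpenCV 4.12 (cv2) and the standard library are available. Lean on these libraries where they do the work, as an engineer would, in place of code of your own. Each camera call takes 0.05 s, during which the arm holds its last target. There are 200 camera calls.

TASK

Get the hot-air styler ready for use: pick up the wider of the two white eight-sided heads and push it, open end first, over the steel spigot of the handset lying in its cradle, until its rim sits fully home against the handset's shoulder, then let go of it. Leave the slimmer head and everything else on the ledge where it is.

Things in the scene. Friction and masses are not known exactly. Their poses are not given: they have to be found in the camera images.
- handset: Grey cordless styler handset, level in a cradle fixed to the ledge (immovable). Origin on the ledge straight below the centre of its shoulder face; z up. Handset (54 mm across at the shoulder, 180 mm long, top 127 mm up) and cradle (90 mm wide) run from the origin along local +y; the bare steel spigot sticks out level along local -y, its axis 100 mm up.
- spigot_root (a point): Centre of the flat shoulder face (54 mm across) where the spigot begins, on the spigot axis, 100 mm above the ledge; axes as the handset. The head's rim must come up against this face.
- spigot_tip (a point): Centre of the free end of the spigot, 100 mm from the shoulder along the handset's local -y. The spigot is a solid round bar, 31 mm in diameter, tapering over its last 15 mm to 22 mm at the tip.
- wide_head_center (a point): Centre (half-way along and up) of the wider head: loose white plastic eight-sided tube, 44 mm across flats, 130 mm long, about 90 g, lying on a flat on the ledge, axis 22 mm up, with two flats upright at its sides to grip. Local y runs along it towards its open end, z up at the start. Far end closed. The open end lies on the robot's left (+y, within 25 degrees); grey slots on the faces lie nearer the closed end.
- wide_head_mouth (a point): Centre of the open end of the wider head, on its axis, 65 mm from its centre along its local +y; axes as the head. The bore is 36 mm across flats (2.5 mm clear all round the spigot) and 124 mm deep, so the rim meets the shoulder before the spigot reaches the closed end.
- slim_head_center (a point): Centre of the slimmer head, loose, same look, but 30 mm across flats and 90 mm long (22 mm bore, does not fit the spigot); its local y runs along it. Not to be moved. The two heads may lie in either of their two places.
- bottle: Dark green glass bottle with screw cap, upright, 64 mm across, 170 mm tall; origin at centre of its underside. Bystander.
- cup: White ceramic cup, 80 mm across, 90 mm tall; origin at centre of its underside. Bystander.
- tweezers_case: Flat steel tweezers case, 100 mm (local x) by 28 by 16 mm high; origin at centre of its underside. Bystander.
- pill_organiser: Blue plastic pill organiser with seven flip lids, 170 mm (local y) by 36 by 26 mm high; origin at centre of its underside. Bystander.
Not all that is in view belongs to the job. Leave any blue or yellow look-alike of the part that bears wide_head_center alone.

How it is judged:
By the outcome, as a careful person would: the job done as asked, in the order asked, and still so for the second after the job is handed in, with the robot touching nothing.
It also fails if it takes over 38 s, if anything falls off the work surface, if the arm or the gripper's body presses on something with over 40 N, if the wrist force passes 120 N, or if a joint passes its speed limit or range.

## Working session

There is one attempt and no reset: what is moved stays moved. The work goes in short steps, Python scripts to look and compute and a shell command to move; the robot and the scene stay as the last step left them, time stands still between calls to the robot, and variables do not carry over. Pictures are saved under pics/ and viewed, at most 10 in all, crops included, and the job is handed in when it is done.

```bash
mkdir -p pics; cat > h.py <<'E'
import numpy as np, cv2
from workcell import env
def pts(p, mask):
    v,u=np.nonzero(mask&(p["z_map"]>0)); z=p["z_map"][v,u]
    c=np.c_[(u-p["cx"])/p["fx"]*z,(v-p["cy"])/p["fy"]*z,z,np.ones(len(z))]
    return (c@np.array(p["pose"]).T)[:,:3]
def save(p,n): cv2.imwrite("pics/"+n,p["frame"][:,:,::-1])
E
python3 - <<'E'
from h import *
s=env.state(); print({k:np.round(v,2).tolist() for k,v in s.items()})
for n in("scene","top"):
    p=env.grab_frame(n); save(p,n+"1.png"); print(n,np.round(p["pose"],2).tolist(),p["fx"])
    for l in("handset","spigot_tip","wide_head_center","wide_head_mouth","slim_head_center","bottle","cup","tweezers_case","pill_organiser"):
        for r in env.regions_of(p,l)[:3]:
            q=pts(p,r["pixels"]); 
            if len(q)<10: continue
            m=q[q[:,2]>8]; 
            if len(m)<10: m=q
            (c,sz,a)=cv2.minAreaRect(m[:,:2].astype(np.float32))
            print(l,round(r["score"],2),np.round(r["rect"]).tolist(),"med",np.round(np.median(q,0)).tolist(),"rect",np.round(c),np.round(sz),round(a,1),"zmax",round(np.percentile(q[:,2],98)))
E
```

```text
{'time_s': 0.0, 'qpos': [-70.19, 18.35, 89.71, -0.0, 72.04, -1.14], 'qvel': [0.05, 0.01, 0.07, 0.05, 0.06, 0.08], 'effort': [-0.0, -41.25, -23.2, 0.07, 0.05, -0.0], 'ee_pos': [205.5, -536.49, 213.14], 'ee_rot': [-179.9, -0.0, 20.96], 'force': [-0.0, 0.87, -0.54], 'torque': [-0.0, 0.01, -0.04], 'gripper_force': 0.0, 'gripper_width': 91.39}
scene [[-0.34, 0.7, -0.62, 1161.7], [0.94, 0.25, -0.23, 173.13], [-0.01, -0.66, -0.75, 849.0], [0.0, 0.0, 0.0, 1.0]] 490.17637208214114
handset 0.76 [462.0, 304.0, 157.0, 97.0] med [575.0, 258.0, 86.0] rect [563. 218.] [279.  88.] 86.0 zmax 125
spigot_tip 0.59 [458.0, 305.0, 149.0, 97.0] med [575.0, 259.0, 86.0] rect [563. 218.] [279.  88.] 86.0 zmax 125
wide_head_center 0.88 [231.0, 170.0, 48.0, 35.0] med [348.0, -374.0, 35.0] rect [ 337. -383.] [135.  47.] 79.4 zmax 45
wide_head_center 0.84 [296.0, 181.0, 32.0, 51.0] med [328.0, -207.0, 37.0] rect [ 308. -217.] [136.  45.] 39.1 zmax 45
wide_head_center 0.76 [323.0, 233.0, 58.0, 29.0] med [467.0, -89.0, 37.0] rect [456. -93.] [ 45. 131.] 1.5 zmax 46
wide_head_mouth 0.95 [231.0, 175.0, 47.0, 28.0] m
[... 2088 characters left out ...]
ct [754. 125.] [55. 63.] 33.1 zmax 170
cup 0.85 [373.0, 116.0, 44.0, 55.0] med [793.0, -168.0, 49.0] rect [ 778. -165.] [80. 75.] 1.1 zmax 90
cup 0.24 [212.0, 120.0, 46.0, 53.0] med [746.0, 118.0, 111.0] rect [754. 125.] [55. 63.] 33.1 zmax 170
tweezers_case 0.98 [284.0, 170.0, 51.0, 28.0] med [681.0, 3.0, 15.0] rect [683.   4.] [100.  29.] 74.9 zmax 18
pill_organiser 0.96 [171.0, 346.0, 91.0, 49.0] med [341.0, 196.0, 25.0] rect [340. 199.] [170.  39.] 75.9 zmax 29
pill_organiser 0.64 [215.0, 120.0, 45.0, 53.0] med [746.0, 118.0, 111.0] rect [754. 125.] [55. 63.] 33.1 zmax 170
pill_organiser 0.21 [148.0, 228.0, 163.0, 58.0] med [553.0, 243.0, 112.0] rect [559. 218.] [281.  90.] 86.5 zmax 125
```

View pics/scene1.png

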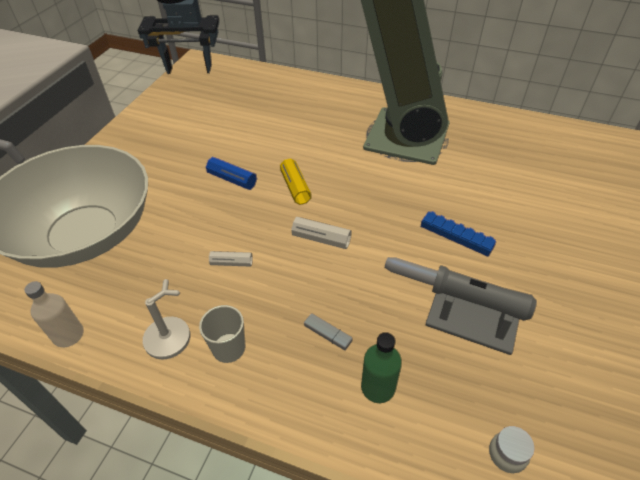

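```bash
python3 - <<'E'
from h import *
for n in("top","scene"):
    p=env.grab_frame(n); q=pts(p,np.ones((480,640),bool))
    b=q[(q[:,0]>500)&(q[:,0]<640)&(q[:,1]>60)&(q[:,1]<400)&(q[:,2]>60)]
    for y in range(70,370,15):
        s=b[(b[:,1]>y)&(b[:,1]<y+15)]
        if len(s)>5: t=s[s[:,2]>np.percentile(s[:,2],95)-10]; print(n,y,len(s),"x",np.round(np.percentile(s[:,0],[1,99])),"mid10",np.round((t[:,0].min()+t[:,0].max())/2,1),"zmax",np.round(np.percentile(s[:,2],97),1))
    print("tip ymin",np.round(np.percentile(b[:,1],[0.2,1]),1))
    h=q[(abs(q[:,0]-453)<40)&(abs(q[:,1]+94)<85)&(q[:,2]>10)]
    print(n,cv2.minAreaRect(h[:,:2].astype(np.float32)),np.percentile(h[:,2],[50,95]), "ledge", np.median(q[abs(q[:,2])<10][:,2]))
    t=h[h[:,2]>40]; print(" top",cv2.minAreaRect(t[:,:2].astype(np.float32)))
E
```

```text
top 70 81 x [540. 562.] mid10 551.3 zmax 112.4
top 85 153 x [536. 566.] mid10 551.5 zmax 115.6
top 100 153 x [537. 567.] mid10 552.0 zmax 115.8
top 115 152 x [538. 568.] mid10 552.6 zmax 116.1
top 130 155 x [539. 568.] mid10 553.8 zmax 116.2
top 145 153 x [540. 570.] mid10 554.9 zmax 116.3
top 160 153 x [541. 571.] mid10 555.5 zmax 115.9
top 175 351 x [530. 582.] mid10 556.5 zmax 126.8
top 190 209 x [533. 580.] mid10 557.2 zmax 125.9
top 205 248 x [534. 579.] mid10 557.9 zmax 123.4
top 220 227 x [537. 581.] mid10 559.3 zmax 123.0
top 235 225 x [539. 582.] mid10 561.0 zmax 125.9
top 250 224 x [539. 582.] mid10 559.6 zmax 126.5
top 265 216 x [540. 584.] mid10 562.1 zmax 123.7
top 280 209 x [541. 585.] mid10 563.5 zmax 122.7
top 295 236 x [542. 586.] mid10 563.9 zmax 122.8
top 310 259 x [541. 587.] mid10 565.0 zmax 124.0
top 325 254 x [542. 589.] mid10 565.4 zmax 124.6
top 340 188 x [543. 590.] mid10 565.9 zmax 125.1
top 355 16 x [551. 581.] mid10 566.2 zmax 118.3
tip ymin [78. 80.]
top ((451.48297119140625, -93.99715423583984), (44.02164077758789, 130.04656982421875), 0.450114309787750
[... 768 characters left out ...]
5.5
scene 250 206 x [548. 586.] mid10 564.5 zmax 125.6
scene 265 206 x [548. 587.] mid10 564.7 zmax 124.4
scene 280 214 x [549. 588.] mid10 566.3 zmax 122.5
scene 295 215 x [553. 590.] mid10 568.6 zmax 122.8
scene 310 313 x [553. 593.] mid10 568.0 zmax 124.1
scene 325 269 x [552. 594.] mid10 570.4 zmax 124.4
scene 340 219 x [551. 593.] mid10 568.7 zmax 125.3
scene 355 25 x [560. 587.] mid10 573.3 zmax 120.2
tip ymin [80.2 84.7]
scene ((455.4159851074219, -92.83258056640625), (46.94961929321289, 132.00119018554688), 2.320302724838257) [37.27606035 44.74133358] ledge -0.5690829509235868
 top ((455.5146179199219, -93.29542541503906), (29.863449096679688, 130.50100708007812), 0.6803990006446838)
```

The scene picture shows the wide white head at about (322,232), with its slot towards the left (closed) end. The slim head is at (230,259), blue and yellow decoys at (231,172) and (295,181), and the handset spigot tip at about (390,265). The wide head lies at about (453,-94), yaw about +1°. The spigot axis has yaw of about -3.2°, with its tip at about (552,79) and shoulder at about y=180.

```bash
python3 -m pendant '{"translation":[[0,0,0],[0,0,0],[0,0,0],[0,0,0],[0,0,0],[0,0,0],[0,0,0],[0,0,0]],"roll":[-0.125,-0.125,-0.125,-0.125,-0.125,-0.125,-0.125,-0.125],"hand":[0,0,0,0,0,0,0,0]}' 30
python3 -m pendant '{"translation":[[0,0,0],[0,0,0],[33,18,0],[33,18,0],[33,18,0],[33,18,0],[33,18,0],[33,18,0]],"roll":[-0.111,-0.111,0,0,0,0,0,0],"hand":[0,0,0,0,0,0,0,0]}'
```

```text
time_s: 1.77
ee_pos: [205.7, -536.9, 214.0]
ee_rot: [180.0, 0.0, 78.6]
force: [-0.4, 0.1, -0.2]
gripper_width: 91.5
gripper_force: 0.0
time_s: 2.43
ee_pos: [310.7, -335.6, 214.1]
ee_rot: [180.0, 0.0, 90.9]
force: [0.7, -0.8, 0.1]
gripper_width: 91.4
gripper_force: 0.0
```

```bash
python3 -m pendant '{"translation":[[34,21,0],[34,21,0],[34,21,0],[34,21,0],[34,21,0],[34,21,0],[34,20,0],[0,0,0]],"roll":[0,0,0,0,0,0,0,0],"hand":[0,0,0,0,0,0,0,0]}'
cat > m.py <<'E'
from h import *
import sys
p=env.grab_frame("wrist"); save(p,sys.argv[1]); s=env.state(); print(np.round(s["ee_pos"],1),np.round(s["ee_rot"],1)); print(np.round(p["pose"],2).tolist())
q=pts(p,np.ones((480,640),bool)); h=q[(abs(q[:,0]-453)<45)&(abs(q[:,1]+94)<90)&(q[:,2]>10)&(q[:,2]<70)]
print(len(h),cv2.minAreaRect(h[:,:2].astype(np.float32)),np.percentile(h[:,2],[50,95]),h.min(0),h.max(0))
t=h[h[:,2]>38]; print(" top",cv2.minAreaRect(t[:,:2].astype(np.float32)))
E
python3 m.py w1.png
```

```text
time_s: 3.1
ee_pos: [455.2, -91.4, 214.2]
ee_rot: [179.8, -0.1, 91.3]
force: [1.2, -0.3, 0.2]
gripper_width: 90.9
gripper_force: 0.0
[453.6 -94.  214. ] [180.   -0.   91.3]
[[1.0, 0.02, 0.01, 453.28], [0.02, -0.96, -0.27, -15.9], [0.0, 0.27, -0.96, 385.9], [0.0, 0.0, 0.0, 1.0]]
7854 ((452.82342529296875, -96.00560760498047), (43.986228942871094, 130.6736602783203), 0.4171443581581116) [43.24494006 45.77687957] [ 430.50128128 -161.26585814   10.07436178] [475.27005005 -30.55567809  47.93780801]
 top ((452.9014587402344, -95.99528503417969), (34.501041412353516, 130.59304809570312), 0.44566279649734497)
```

View pics/w1.png

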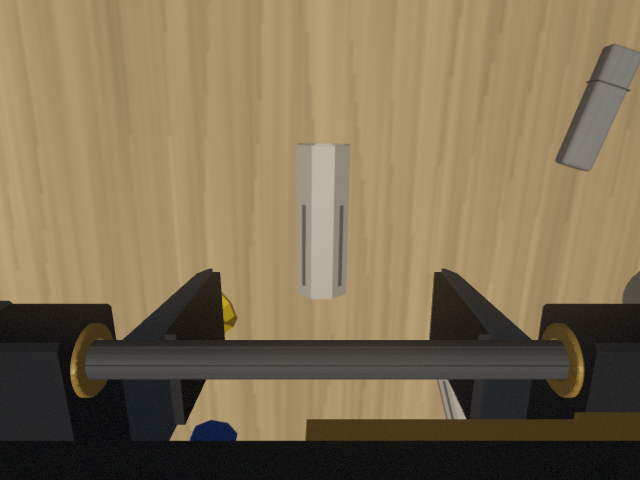

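The wrist view shows the wide head centred between the fingers at (323,220), with its slots towards the closed end and the open end towards +y. Next I descend and close.

```bash
python3 -m pendant '{"translation":[[-2,-1,30],[0,0,34],[0,0,34],[0,0,34],[0,0,34],[0,0,28],[0,0,14],[0,0,0]],"roll":[0,0,0,0,0,0,0,0],"hand":[0,0,0,0,0,0,0,0]}'
python3 -m pendant '{"translation":[[0,0,0],[0,0,0],[0,0,0],[0,0,0],[0,0,0],[0,0,0],[0,0,0],[0,0,0]],"roll":[0,0,0,0,0,0,0,0],"hand":[255,255,255,255,255,255,255,255]}' 35
```

```text
time_s: 3.82
ee_pos: [448.2, -99.2, 3.2]
ee_rot: [-179.6, -0.1, 90.9]
force: [-0.3, -0.6, 0.0]
gripper_width: 91.2
gripper_force: 0.0
time_s: 4.48
ee_pos: [451.6, -98.8, 6.3]
ee_rot: [179.9, 0.0, 91.0]
force: [-0.9, 0.8, 1.9]
gripper_width: 43.7
gripper_force: 35.0
```

```bash
python3 -m pendant '{"translation":[[0,0,-26],[0,0,-26],[0,0,-26],[20,23,0],[20,23,0],[20,23,0],[21,23,0],[0,0,0]],"roll":[0.024,0.024,0.025,0,0,0,0,0],"hand":[255,255,255,255,255,255,255,255]}'
cat > a.py <<'E'
from h import *
import sys
def fit(q,ys):
    # silhouette edges per y-slice -> centre line, top height
    o=[]
    for y in ys:
        s=q[abs(q[:,1]-y)<4]
        if len(s)>8: o.append((y,(np.percentile(s[:,0],2)+np.percentile(s[:,0],98))/2,np.percentile(s[:,2],95)))
    o=np.array(o); k=np.polyfit(o[:,1-1],o[:,1],1); z=np.polyfit(o[:,0],o[:,2],1)
    return k,z
s=env.state(); print(np.round(s["ee_pos"],1),np.round(s["ee_rot"],1),s["gripper_width"])
ty=s["ee_pos"][1]
for n in("top","scene"):
    p=env.grab_frame(n); save(p,n+sys.argv[1]+".png")
    q=pts(p,np.ones((480,640),bool)); q=q[(q[:,0]>500)&(q[:,0]<605)&(q[:,2]>88)]
    print(n,"spigot slopes/at tip: ",end="")
    k,z=fit(q[q[:,2]<120],range(int(max(ty+85,97)),170,6)); print("x'=%.4f x(80)=%.1f  z'=%.3f z(80)=%.1f z(130)=%.1f"%(k[0],np.polyval(k,80),z[0],np.polyval(z,80),np.polyval(z,130)))
    hq=q[(q[:,2]<128)]
    k,z=fit(hq,np.arange(ty+28,ty+62,6)); m=ty+45; print("   head x'=%.4f x(mid)=%.1f at80 %.1f z'=%.3f z(mid)=%.1f"%(k[0],np.polyval(k,m),np.polyval(k,80),z[0],np.polyval(z,m)))
    g=hq[(hq[:,1]>ty+20)&(hq[:,1]<ty+80)]; ys=np.sort(g[:,1]); print("   mouth y gap", ys[np.argmax(np.diff(ys))], np.diff(ys).max())
E
python3 a.py 2
```

```text
time_s: 5.15
ee_pos: [552.5, -20.1, 84.1]
ee_rot: [179.7, -0.1, 86.9]
force: [0.7, -0.0, -0.5]
gripper_width: 44.0
gripper_force: 35.0
[552.5 -20.1  84.1] [ 1.797e+02 -1.000e-01  8.690e+01] 44.02314731347902
top spigot slopes/at tip: x'=0.0131 x(80)=554.1  z'=-0.011 z(80)=116.7 z(130)=116.2Traceback (most recent call last):
  File "a.py", line 19, in <module>
    k,z=fit(hq,np.arange(ty+28,ty+62,6)); m=ty+45; print("   head x'=%.4f x(mid)=%.1f at80 %.1f z'=%.3f z(mid)=%.1f"%(k[0],np.polyval(k,m),np.polyval(k,80),z[0],np.polyval(z,m)))
        ~~~^^^^^^^^^^^^^^^^^^^^^^^^^^^^^
  File "a.py", line 9, in fit
    o=np.array(o); k=np.polyfit(o[:,1-1],o[:,1],1); z=np.polyfit(o[:,0],o[:,2],1)
                                ~^^^^^^^
IndexError: too many indices for array: array is 1-dimensional, but 2 were indexed
```

View pics/top2.png

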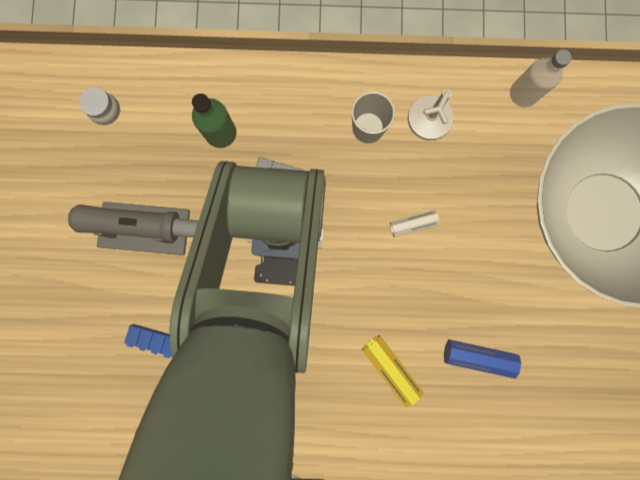

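The arm hides the head and spigot tip from the top camera (head near (290,240)). The wrist camera looks straight along the head and spigot, so I'll use that and the scene camera.

```bash
sed -i 's/for n in("top","scene")/for n in("wrist","scene")/; s/    k,z=fit/    try: k,z=fit/' a.py
python3 - <<'E'
t=open('a.py').read().split('\n')
o=[]
for l in t:
    o.append(l)
    if l.strip().startswith('try:'): o.append('    except Exception as e: print(e)')
open('a.py','w').write('\n'.join(o))
E
python3 a.py 3
```

```text
[549.5 -21.4  83.6] [179.9  -0.   87. ] 44.134493315229186
wrist spigot slopes/at tip: too many indices for array: array is 1-dimensional, but 2 were indexed
   head x'=0.0568 x(mid)=552.5 at80 555.7 z'=-0.001 z(mid)=122.9
   mouth y gap 47.84561526889947 0.050305711956198707
scene spigot slopes/at tip: x'=0.0610 x(80)=555.7  z'=0.008 z(80)=115.2 z(130)=115.6
   head x'=0.0622 x(mid)=556.9 at80 560.5 z'=-0.002 z(mid)=121.4
   mouth y gap -0.7001221772854933 0.6522037211434224
```

View pics/wrist3.png

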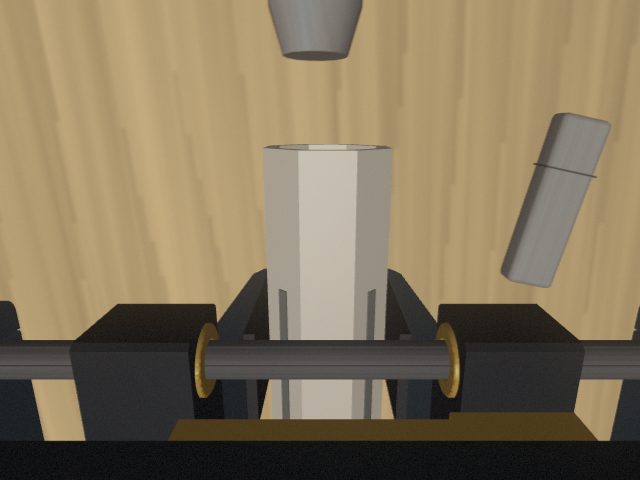

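View pics/scene3.png

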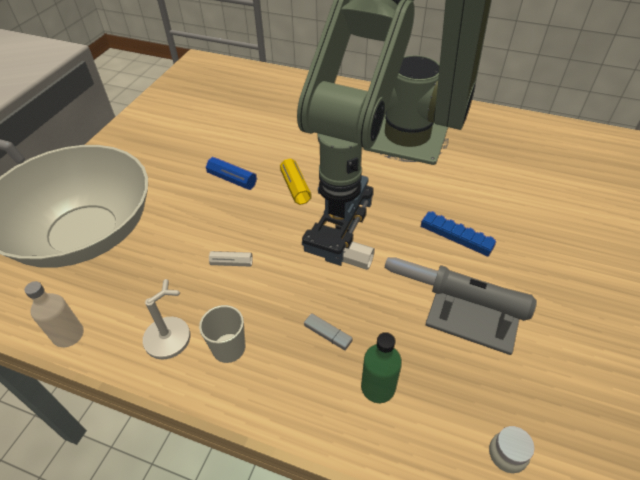

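The wrist view shows the spigot tip at about (315,40) and the head mouth at about (327,148), so the head is about 4 mm too far in +x. I'll compute the offset in the tool frame.

```bash
cat > b.py <<'E'
from h import *
import sys
from scipy.spatial.transform import Rotation as R
p=env.grab_frame("wrist"); s=env.state(); print(np.round(s["ee_pos"],1),np.round(s["ee_rot"],1),np.round(s["force"],1))
if len(sys.argv)>1: save(p,sys.argv[1])
q=pts(p,np.ones((480,640),bool))
T=p["pose"]; cr=np.array(T)[:3,:3]
# camera-tied frame: camera x axis = lateral; forward = z x lateral
ex=np.array([cr[0,0],cr[1,0],0]); ex/=np.linalg.norm(ex); ey=np.array([-ex[1],ex[0],0]); o=np.array(T)[:3,3]
l=np.c_[(q-o)@ex,(q-o)@ey,q[:,2]]; l=l[(q[:,2]>85)&(q[:,2]<130)&(abs(l[:,0])<60)]
print("cam yaw",np.degrees(np.arctan2(ex[1],ex[0])), "cam y",o[1])
for a in np.arange(l[:,1].min(),l[:,1].max(),6):
    t=l[(l[:,1]>=a)&(l[:,1]<a+6)]
    if len(t)>20:
        lo,hi=np.percentile(t[:,0],[.5,99.5]); print("f=%.0f n=%d centre %.1f width %.1f ztop %.1f"%(a,len(t),(lo+hi)/2,hi-lo,np.percentile(t[:,2],95)))
E
python3 b.py
```

```text
[546.3 -23.3  83.4] [-179.9    0.    86.8] [-0.3  0.1 -1.2]
cam yaw -3.150051578760789 cam y 53.06533666598109
f=-115 n=209 centre -0.5 width 43.7 ztop 115.2
f=-109 n=920 centre -0.2 width 43.6 ztop 122.2
f=-103 n=1506 centre -0.5 width 43.4 ztop 122.6
f=-97 n=1346 centre -0.2 width 44.0 ztop 122.8
f=-91 n=458 centre -0.2 width 44.1 ztop 128.6
f=-79 n=522 centre -0.3 width 44.2 ztop 118.5
f=-73 n=1945 centre -0.2 width 44.1 ztop 122.8
f=-67 n=2380 centre -0.3 width 50.3 ztop 125.5
f=-61 n=4162 centre -0.2 width 65.6 ztop 127.7
f=-55 n=1950 centre -0.2 width 43.3 ztop 122.6
f=-49 n=2010 centre -0.2 width 43.4 ztop 122.5
f=-43 n=2112 centre -0.1 width 43.5 ztop 122.5
f=-37 n=2175 centre -0.1 width 43.5 ztop 122.6
f=-31 n=2236 centre -0.1 width 43.3 ztop 122.5
f=-25 n=2314 centre -0.1 width 43.3 ztop 122.6
f=-19 n=2426 centre -0.1 width 43.6 ztop 122.5
f=-13 n=2435 centre -0.0 width 43.4 ztop 122.5
f=23 n=2017 centre -1.4 width 23.5 ztop 113.0
f=29 n=1981 centre -1.3 width 27.1 ztop 114.8
f=35 n=316 centre -1.3 width 30.3 ztop 114.2
```

```bash
python3 -m pendant '{"translation":[[6,-1,0],[6,0,0],[6,0,0],[0,0,0],[0,0,0],[0,0,0],[0,0,0],[0,0,0]],"roll":[0,0,0,0,0,0,0,0],"hand":[255,255,255,255,255,255,255,255]}'
python3 b.py | grep -v "f=-[3-9]\|f=-1..\b"; python3 b.py w4.png | tail -7; python3 a.py 4
```

```text
time_s: 6.02
ee_pos: [547.7, -5.2, 83.9]
ee_rot: [180.0, 0.0, 86.8]
force: [0.3, 0.8, -1.0]
gripper_width: 44.0
gripper_force: 35.0
[547.7  -5.1  83.9] [180.    0.   86.8] [ 0.4 -0.5 -1.8]
cam yaw -3.2132647972722634 cam y 70.75853221572791
f=-25 n=2328 centre 0.3 width 43.4 ztop 123.3
f=5 n=1220 centre -1.1 width 23.4 ztop 113.0
f=11 n=1646 centre -1.0 width 26.8 ztop 114.7
f=17 n=1937 centre -1.0 width 29.8 ztop 116.2
f=23 n=1989 centre -1.0 width 30.6 ztop 116.5
f=29 n=2056 centre -0.9 width 30.4 ztop 116.5
f=35 n=350 centre -1.1 width 30.7 ztop 115.5
f=-13 n=2454 centre 0.3 width 43.4 ztop 123.2
f=5 n=1274 centre -1.1 width 23.5 ztop 113.0
f=11 n=1654 centre -1.0 width 26.9 ztop 114.7
f=17 n=1954 centre -1.0 width 29.8 ztop 116.4
f=23 n=1992 centre -1.0 width 30.6 ztop 116.5
f=29 n=2058 centre -0.9 width 30.4 ztop 116.4
f=35 n=264 centre -1.1 width 30.9 ztop 115.0
[547.7  -5.1  83.9] [180.    0.   86.8] 44.00062286324238
wrist spigot slopes/at tip: x'=0.0408 x(80)=552.2  z'=-0.031 z(80)=117.1 z(130)=115.6
   head x'=0.0605 x(mid)=550.9 at80 553.3 z'=0.001 z(mid)=123.2
   mouth y gap 64.20215798974046 0.06305987607998986
scene spigot slopes/at tip: x'=0.0641 x(80)=555.7  z'=-0.002 z(80)=115.8 z(130)=115.7
   head x'=0.0509 x(mid)=557.4 at80 559.4 z'=0.017 z(mid)=122.2
   mouth y gap 15.845396438539154 0.6664154323100888
```

View pics/w4.png

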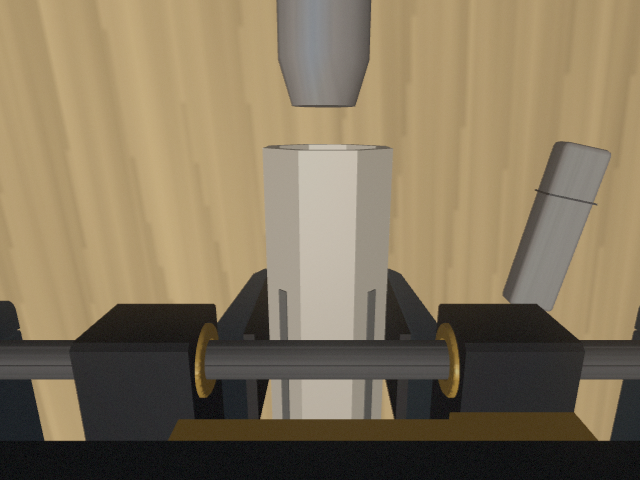

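Lateral error is about -1.3 mm, and the height and yaw match. I'll correct that and begin insertion.

```bash
python3 -m pendant '{"translation":[[0,-1.3,0],[3,0,0],[5,0,0],[6,0,0],[6,0,0],[6,0,0],[6,0,0],[0,0,0]],"roll":[0,0,0,0,0,0,0,0],"hand":[255,255,255,255,255,255,255,255]}'
python3 b.py w5.png | tail -8
```

```text
time_s: 6.88
ee_pos: [548.2, 28.4, 83.9]
ee_rot: [180.0, -0.0, 86.9]
force: [-0.8, -0.9, -1.2]
gripper_width: 43.8
gripper_force: 35.0
f=-7 n=1630 centre 0.4 width 30.5 ztop 116.5
f=-1 n=1732 centre 0.4 width 30.0 ztop 116.5
f=5 n=1775 centre 0.5 width 30.7 ztop 116.5
f=11 n=1833 centre 0.5 width 30.2 ztop 116.5
f=17 n=1913 centre 0.6 width 30.2 ztop 116.6
f=23 n=1985 centre 0.6 width 30.6 ztop 116.4
f=29 n=2047 centre 0.6 width 30.1 ztop 116.5
f=35 n=368 centre 0.6 width 30.9 ztop 115.6
```

View pics/w5.png

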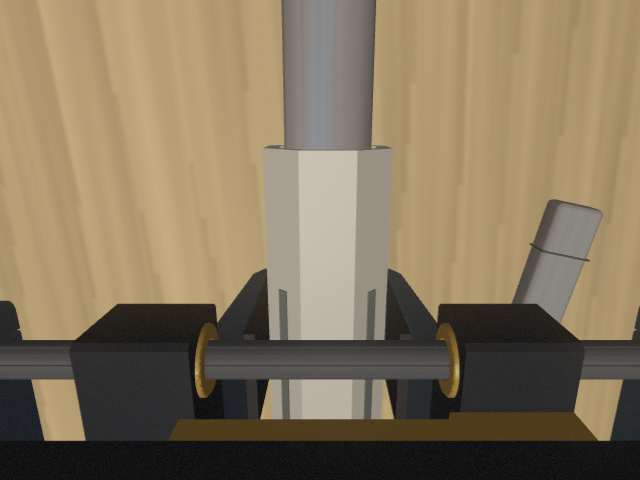

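The spigot (centre col 329) is inside the bore with no contact force. I'll continue.

```bash
python3 -m pendant '{"translation":[[8,0,0],[8,0,0],[8,0,0],[8,0,0],[8,0.2,0],[8,0,0],[8,0,0],[4,0,0]],"roll":[0,0,0,0,0,0,0,0],"hand":[255,255,255,255,255,255,255,255]}'
python3 b.py | grep -v "f=-[3-9]\|f=-1..\b"
```

```text
time_s: 7.6
ee_pos: [551.8, 88.2, 83.9]
ee_rot: [180.0, -0.0, 86.8]
force: [0.0, -0.5, -0.9]
gripper_width: 43.6
gripper_force: 35.0
[551.9  88.4  83.9] [180.   -0.   86.9] [ 0.5  0.6 -0.9]
cam yaw -3.157952190666609 cam y 164.05774550290397
f=-25 n=2317 centre 0.3 width 43.4 ztop 123.2
f=5 n=1765 centre 0.6 width 30.3 ztop 116.5
f=11 n=3846 centre 0.6 width 50.2 ztop 127.7
f=17 n=3613 centre 0.6 width 50.1 ztop 128.0
f=23 n=3311 centre 0.6 width 49.2 ztop 127.5
f=29 n=2604 centre 0.7 width 44.2 ztop 125.0
f=35 n=157 centre 1.1 width 44.6 ztop 117.1
```

```bash
python3 -m pendant '{"translation":[[4,0,0],[4,0,0],[3,0,0],[2,0,0],[1,0,0],[1,0,0],[1,0,0],[0,0,0]],"roll":[0,0,0,0,0,0,0,0],"hand":[255,255,255,255,255,255,255,255]}'
python3 - <<'E'
from h import *
p=env.grab_frame("wrist"); q=pts(p,np.ones((480,640),bool)); o=np.array(p["pose"])[:3,3]; c=np.array(p["pose"])[:3,0]
lat=(q-o)@c; m=(abs(lat)<6)&(q[:,2]>105)&(q[:,1]>135)&(q[:,1]<195); s=q[m]
for y in np.arange(150,192,1.):
    t=s[(s[:,1]>=y)&(s[:,1]<y+1)]
    if len(t): print(int(y),round(float(np.median(t[:,2])),1),end="; ")
E
```

```text
time_s: 8.32
ee_pos: [552.6, 102.9, 83.9]
ee_rot: [180.0, 0.0, 86.8]
force: [0.4, -0.7, -0.4]
gripper_width: 43.7
gripper_force: 35.0
150 122.5; 151 122.5; 152 122.5; 153 122.4; 154 122.4; 155 122.4; 156 122.5; 157 122.5; 158 122.3; 159 122.6; 160 122.5; 161 122.4; 162 122.3; 163 122.4; 164 122.5; 165 122.5; 166 122.3; 167 122.5; 168 122.5; 169 122.4; 170 122.2; 171 115.8; 172 115.6; 173 115.7; 174 115.7; 175 115.7; 176 126.1; 177 127.3; 178 127.3; 179 127.2; 180 127.3; 181 127.5; 182 127.3; 183 127.3; 184 127.2; 185 127.3; 186 127.5; 187 127.3; 188 127.3; 189 126.9; 190 126.3; 191 125.9;
```

Gap is about 5 mm. I'll close it gently.

```bash
python3 -m pendant '{"translation":[[1,0,0],[1,0,0],[1,0,0],[1,0,0],[0.7,0,0],[0.7,0,0],[0.6,0,0],[0,0,0]],"roll":[0,0,0,0,0,0,0,0],"hand":[255,255,255,255,255,255,255,255]}'
```

```text
time_s: 9.03
ee_pos: [552.9, 108.5, 84.0]
ee_rot: [180.0, 0.1, 86.8]
force: [-0.2, -1.5, -0.2]
gripper_width: 43.9
gripper_force: 35.0
```

```bash
python3 -m pendant '{"translation":[[0.5,0,0],[0.5,0,0],[0.5,0,0],[0.5,0,0],[0,0,0],[0,0,0],[0,0,0],[0,0,0]],"roll":[0,0,0,0,0,0,0,0],"hand":[255,255,255,255,255,255,255,255]}'
```

```text
time_s: 9.7
ee_pos: [552.9, 108.5, 84.0]
ee_rot: [-180.0, 0.2, 86.8]
force: [-0.1, -9.7, 1.3]
gripper_width: 43.9
gripper_force: 35.0
```

Contact: the rim has stopped at the shoulder with 9.7 N. I'll press a little more, lower about 2 mm so the bore rests on the spigot, then look before release.

```bash
python3 -m pendant '{"translation":[[0.5,0,0],[0.5,0,0],[0,0,0.7],[0,0,0.7],[0,0,0.6],[0,0,0],[0,0,0],[0,0,0]],"roll":[0,0,0,0,0,0,0,0],"hand":[255,255,255,255,255,255,255,255]}'
cat > g.py <<'E'
from h import *
import sys
p=env.grab_frame("wrist"); save(p,sys.argv[1]); q=pts(p,np.ones((480,640),bool)); 
m=(abs(q[:,0]-556)<6)&(q[:,2]>100)&(q[:,1]>20)&(q[:,1]<195); s=q[m]
for y in list(range(45,165,12))+list(range(168,184)):
    t=s[(s[:,1]>=y)&(s[:,1]<y+1)]
    if len(t): print(int(y),round(float(np.median(t[:,2])),1),round(float(t[:,2].min()),1),end="; ")
E
python3 g.py w6.png
```

```text
time_s: 10.37
ee_pos: [553.1, 108.5, 82.9]
ee_rot: [180.0, 0.3, 86.8]
force: [-1.9, -12.8, 5.8]
gripper_width: 43.8
gripper_force: 35.0
81 121.4 119.9; 93 121.5 120.3; 117 121.5 120.0; 129 121.4 120.2; 141 176.5 120.3; 153 121.4 119.9; 168 121.3 119.7; 169 121.5 120.0; 170 121.3 119.6; 171 121.5 120.1; 172 121.3 119.5; 173 121.5 120.2; 174 121.3 119.8; 175 121.2 120.0; 176 122.0 119.9; 177 127.2 125.1; 178 127.3 125.6; 179 127.3 125.8; 180 127.3 124.9; 181 127.3 125.5; 182 127.2 125.6; 183 127.5 125.2;
```

View pics/w6.png

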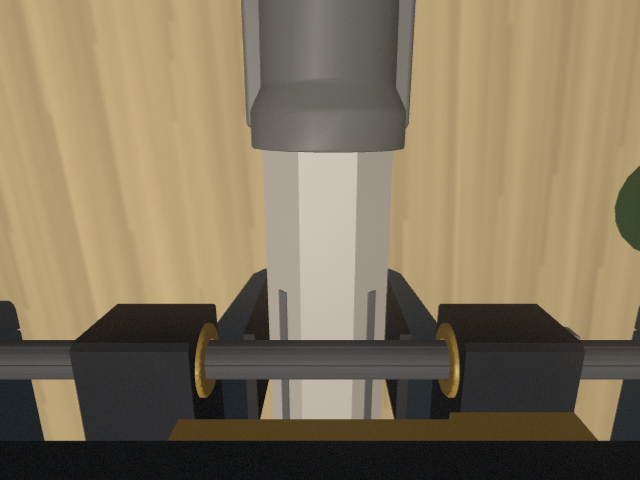

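The rim is flush against the shoulder at row ~150, with no spigot visible. Releasing and retreating upward.

```bash
python3 -m pendant '{"translation":[[0,0,0],[0,0,0],[0,0,0],[0,0,0],[0,0,0],[0,0,0],[0,0,0],[0,0,0]],"roll":[0,0,0,0,0,0,0,0],"hand":[100,0,0,0,0,0,0,0]}'
python3 -m pendant '{"translation":[[0,0,-10],[0,0,-20],[0,0,-20],[0,0,-20],[0,0,-20],[0,0,-20],[0,0,-10],[0,0,0]],"roll":[0,0,0,0,0,0,0,0],"hand":[0,0,0,0,0,0,0,0]}'
python3 g.py w7.png; python3 -c "
from h import *
save(env.grab_frame('scene'),'scene7.png')"
```

```text
time_s: 11.08
ee_pos: [553.1, 112.0, 81.9]
ee_rot: [-180.0, 0.0, 86.8]
force: [-0.3, 0.1, 0.2]
gripper_width: 90.6
gripper_force: 0.0
time_s: 11.75
ee_pos: [554.6, 112.2, 205.0]
ee_rot: [179.7, -0.1, 86.8]
force: [0.8, -0.5, 0.6]
gripper_width: 91.2
gripper_force: 0.0
57 120.2 118.1; 69 120.6 119.2; 81 120.5 119.3; 93 120.4 118.9; 105 120.3 119.4; 117 120.4 118.6; 129 120.2 119.0; 141 301.9 118.8; 153 120.7 119.2; 168 120.3 119.1; 169 120.5 119.5; 170 120.3 119.0; 171 120.6 119.0; 172 120.2 119.3; 173 120.6 118.5; 174 120.6 118.7; 175 120.4 119.5; 176 120.8 119.7; 177 127.4 125.8; 178 127.2 125.3; 179 127.4 125.3; 180 127.6 125.5; 181 127.1 125.1; 182 126.9 125.7; 183 127.3 124.9;
```

View pics/scene7.png

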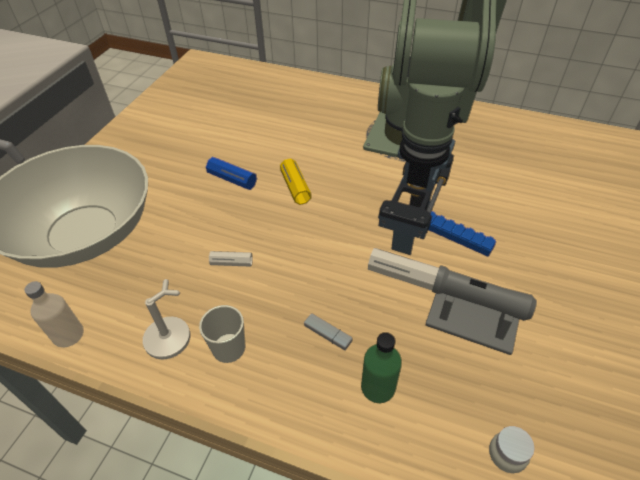

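View pics/w7.png

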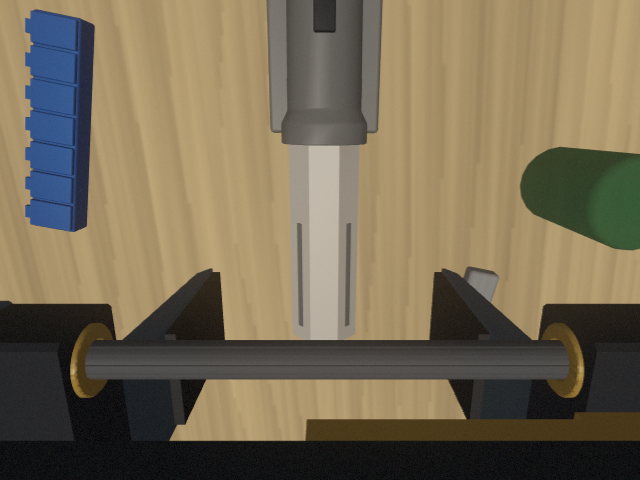

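The head sits level on the spigot with its rim against the shoulder (row ~145), the gripper is clear, and the other objects look unmoved. Handing in.

```bash
python3 -c "
from h import *
print(env.job_done())"
```

```text
the job is handed in; nothing more can be done
None
```

The wider white head is on the handset's spigot with its rim home against the shoulder and released; nothing else looks moved, and I handed the job in at about 12 s.

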